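# Clamp the sieve stack on the shaker

### The job

Get the sieve shaker ready to run: swing the clamp arm home over the sieve stack, then screw its knob down until the rubber foot holds the stack firmly but not too tight, about 18 newtons (feel for the first touch on the lid, then give it about half a radian more). Leave the stack seated in its nest and everything else on the bench where it is.

Things in the scene. Friction and masses are not known exactly. Their poses are not given: they have to be found in the camera images.
- swing_arm (a joint): Clamp arm: level aluminium bar, 24 mm wide, its top 181 mm above the table, swinging about the column behind the stack (point pivot). rad: 0 = home on its stop, pointing to the shaker's front, the screw over the stack; grows counter-clockwise from above to 1.4. Starts at 0.6 to 1.1. Stays where left (friction 0.12 N m); can be swung by its knob; tightening presses it on to its stop.
- pivot (a point): Point on the column's axis at the mid height of the arm (173 mm above the table). The knob's axis is 120 mm from it. Axes as those of the shaker: x points from the shaker's front to its back, so at home the arm points along -x.
- knob_grip (a point): Centre of the clamp's knob, on its upright axis: round, fluted, black, 40 mm in diameter, 22 mm high (11 mm above and below this point), on top of the screw (12 mm rod) that passes down through the arm's end. Fully raised it is 251 mm above the table; it sinks as it is screwed down, and its underside stays at least 15 mm above the arm.
- knob (a joint): Turn of the knob relative to the arm, rad, growing clockwise from above (tightening), 0 (raised) to 7.3; starts at 2.0 to 3.2. Steep screw: knob and foot sink 6 mm per rad; the hand must sink along. Friction 0.18 N m (either way at rest); each newton on the foot adds 0.006 N m, each newton of the hand's push down takes off as much. Stays when let go. A hand not turning with the swinging arm turns the knob.
- foot: Round rubber foot at the screw's lower end, 36 mm in diameter; origin 10 mm above its underside, which is 150 mm above the table at knob 0. Its spring is preloaded: 6 N at first touch, then 4 N per mm squeezed (24 N per rad turned). Proper clamping is 12 to 24 N, best 18 N (0.5 rad past touch); over 32 N bends the sieves. Its reading is too coarse to set the pressure by.
- sieve_stack: Stack of small steel test sieves with pan and lid, 77 mm in diameter, standing loose in the shaker's round nest; origin in the centre of its underside, z up. The flat lid's top lies 56 to 64 mm above the origin: the upper sieve sits more or less deep, differently each time, and that is not measured. The foot meets the lid with the knob at 4.3 to 5.7 rad.
- nest (a point): Centre of the nest, on the shaker's top plate 60 mm above the table; the nest's rim is 8 mm high.
- shaker: Sieve shaker: grey box 240 x 260 mm (x, y), top plate 60 mm above the table, fixed to the table; origin in the centre of its underside, x towards its back. The column stands 90 mm behind, the nest's centre 30 mm in front of the origin.
- brush: Bystander: sieve brush lying on the left of the shaker's top plate, 100 mm long, 24 mm high; origin under its centre.
- tin: Bystander: small aluminium tin on the right front of the shaker's top plate, 40 mm in diameter, 36 mm high; origin under its centre.
- bowl_a: Bystander: white tasting bowl to the right (the two change places), 100 mm wide, 60 mm high; origin under its centre.
- bowl_b: Bystander: the other white tasting bowl to the right, same size.
- bowl_c: Bystander: white tasting bowl to the left, same size.
- tumbler: Bystander: steel tumbler far to the right, 76 mm wide, 130 mm high; origin under its centre.
- spoon: Bystander: tasting spoon lying on the table to the left; origin under its middle.
There are look-alikes about, which are no part of the job. Leave any blue look-alike of the sieve_stack alone.

How it is judged:
By the outcome, as a careful person would: the job done as asked, in the order asked, and still so for the second after the job is handed in, with the robot touching nothing.
It also fails if it takes over 69 s, if anything falls off the work surface, if the arm or the gripper's body presses on something with over 40 N, if the wrist force passes 120 N, or if a joint passes its speed limit or range.

### The arm

A 6-joint arm with a two-finger parallel gripper is mounted at the origin on the work surface. World frame = base frame: x ahead of the robot, y to its left, z up, the work surface at z = 0. Lengths are in mm, angles in degrees, forces in N, time in s.
With the tool pointing down it reaches from about 350 to 850 mm from the base axis. Payload 8.1 kg.
Tool frame: the origin (TCP) lies midway between the tips of the shut fingers; the grasp point (between the pads) lies 19 mm behind it; x points along the fingers, z is the direction in which the jaws open and shut, and the axes are right-handed (so a half turn about x gives the same grasp; the last joint's range is limited). The gripper opens to 85 mm and grips with 20 to 120 N. Pads are 22 mm wide; open, the fingers measure 114 mm over their backs; the gripper's body (76 mm by 85 mm) begins 54 mm behind the grasp point. The pads swing forward as they close: fully open they stand 13 mm farther back than shut.
Start: joints at [60.424, 7.471, 85.268, -0, 87.261, -4.893], TCP at [250.539, 545.193, 231.292] pointing down, gripper open.
Joint ranges: [-169.43, 169.43], [-51.17, 129.36], [1.28, 143.12], [-76.62, 256.62], [0, 156.53], [-152.29, 152.29]. Speed limits (degrees/s): [136.94, 136.94, 159.86, 180, 180, 180].

### API

Orientations are given as [roll, pitch, yaw] about the fixed x, y, z axes, in that order (R = Rz(yaw) Ry(pitch) Rx(roll)).
In Python, from bench import r gives the robot as it stands. The module is installed in compiled form; this text tells all that it offers.
- The arm moves only by the tool servo_tool, never from a script. Its argument "commands" is a list that holds one entry, the list of rows, each a list of 7 numbers: the closure in counts, from 0 (fully open) to 255 (shut), then the shift along the tool's x, y, z in cm, then the turn, a rotation vector about the tool's x, y, z in degrees. A call has 1 to 8 rows; each row is the pose to reach, as a shift and turn from the pose commanded when the call began, along the tool's axes at that moment; what a row does not reach only later rows make up. A row lasts 1/10 s, in which the tool goes at most 50 mm and 8.59 degrees, less where a joint would pass 70% of its speed; a pose out of reach is approached as far as the arm can. A call with a gripper value outside its range is refused whole. The fingers move at their own pace and stop on an object; "force" is the grip in N (left out, the last holds). Time passes only in rows, so rows that repeat a pose let the fingers close. It gives the time, the measured TCP pose, the force and the opening at its end, in the units of the state.
- r.sense(): the state, without advancing time (a new reading comes with each control period).
- r.snapshot(name): name is "scene" or "side" or "wrist"; returns (picture, depth): 384x512x3 uint8, red, green, blue; 384x512 float32, mm along the optical axis (not along the pixel's ray), 0 where there is no reading.
- r.calibration(name): a dict with "fx", "fy", "cx", "cy" (pixels), "pose" (4x4, takes a point from camera to world coordinates). Camera axes: x right, y down, z forward; pixel columns grow to the right and rows downward; lengths in mm; the calibration is good to about 2 mm. A picture is of the moment at which its call begins: read the wrist's pose just before it. calibration takes no time and is no camera call; for the wrist camera it gives the pose at the moment of the call.
- r.hand_in(): hands the job in, once; it reports no verdict.
The state is a dict: "time": time; "joint_pos": joint angles; "qd": joint speeds; "joint_efforts": joint torques, N m; "tool_pos": TCP position; "tcp_rot": TCP orientation; "ft_force": force on the tool from outside, world axes, zero at the start; "wrist_torque": the same for the moment, N m; "finger_gap": finger opening in mm.
Only numpy, scipy, OpenCV 4.12 (cv2) and the standard library are available. Lean on these libraries where they do the work, as an engineer would, in place of code of your own. Each camera call takes 0.05 s, during which the arm holds its last target.

## Working session

There is one attempt and no reset: what is moved stays moved. The work goes in short steps, Python scripts to look and compute and a tool call to move; the robot and the scene stay as the last step left them, time stands still between calls to the robot, and variables do not carry over. Pictures are saved under pics/ and viewed, and the job is handed in when it is done.

Besides the shell and the picture viewer there is one more tool, called after "Emit:" by a JSON object that holds its "op" and its "data". servo_tool: Moves the arm, as the interface text tells. Its arguments: {"type":"object","properties":{"commands":{"type":"array","items":{"type":"array","items":{"type":"array","items":{"type":"number"}}}},"force":{"type":"number"}},"required":["commands"]}

```bash
mkdir -p pics; ls
cat > h.py <<'E'
import numpy as np,cv2
from bench import r
def snap(n,f):
    c=r.calibration(n); p,d=r.snapshot(n); cv2.imwrite('pics/'+f+'.png',p[:,:,::-1]); np.savez('pics/'+f+'.npz',p=p,d=d,K=np.array([c['fx'],c['fy'],c['cx'],c['cy']]),T=np.array(c['pose'])); return p,d,c
def load(f):
    z=np.load('pics/'+f+'.npz'); return z['p'],z['d'],z['K'],z['T']
def pts(f):
    p,d,K,T=load(f); v,u=np.mgrid[:384,:512]
    P=np.stack([(u-K[2])/K[0]*d,(v-K[3])/K[1]*d,d],-1)@T[:3,:3].T+T[:3,3]; return p,d,P
E
python3 - <<'E'
from h import *
for n in('scene','side','wrist'): 
    c=snap(n,n+'0')[2]; print(n,np.round(c['pose'],2).tolist(),c['fx'])
s=r.sense()
print(s)
E
```

```text
pics
scene [[0.66, 0.58, -0.48, 1226.61], [0.75, -0.5, 0.42, -665.59], [0.01, -0.64, -0.77, 1281.99], [0.0, 0.0, 0.0, 1.0]] 480.0477920583387
side [[-0.96, -0.2, 0.19, 220.95], [-0.28, 0.72, -0.64, 939.05], [-0.01, -0.66, -0.75, 1352.25], [0.0, 0.0, 0.0, 1.0]] 379.14360141653793
wrist [[0.42, 0.87, 0.25, 188.05], [0.91, -0.4, -0.12, 574.92], [-0.0, 0.28, -0.96, 372.85], [0.0, 0.0, 0.0, 1.0]] 270.2934716261857
{'time': 0.15, 'joint_pos': array([ 6.04214284e+01,  7.50532418e+00,  8.53163521e+01,  1.36322311e-03,
        8.72613532e+01, -4.89242243e+00]), 'qd': array([-0.02464077, -0.0729928 , -0.22236131, -0.02079305,  0.02557686,
        0.01353308]), 'joint_efforts': array([-5.56410828e-05, -5.70069158e+01, -5.01153731e+01, -3.53489904e-04,
        9.77450662e-03, -1.87307201e-04]), 'tool_pos': array([250.34118298, 544.80595957, 230.47031334]), 'tcp_rot': array([ 174.16808852,   89.91695938, -120.51812679]), 'ft_force': array([-0.2516877 , -0.05302678,  0.26807307]), 'wrist_torque': array([0.0137451 , 0.05756239, 0.01766865]), 'finger_gap': 85.61798518840732}
```

View pics/scene0.png

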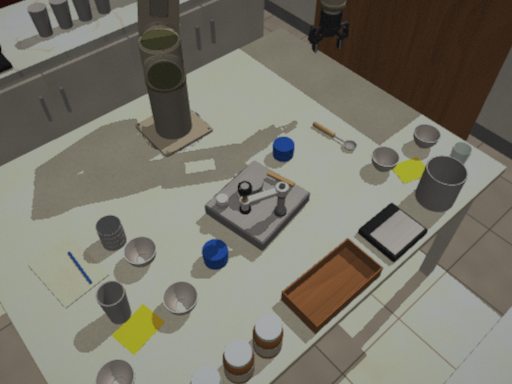

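View pics/side0.png

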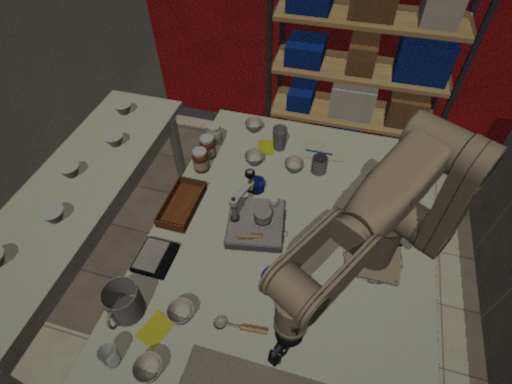

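View pics/wrist0.png

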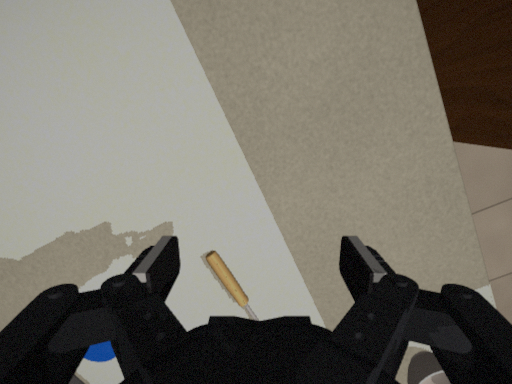

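The shaker is at about (258,203) in scene and (256,222) in side. The knob candidates are the black blobs at (244,188) and (250,174). I'll enlarge both.

Run:
```python
from h import *
a=cv2.imread('pics/scene0.png')[155:255,195:320]; b=cv2.imread('pics/side0.png')[155:255,205:330]
cv2.imwrite('pics/crop0.png',np.vstack([cv2.resize(a,None,fx=3,fy=3,interpolation=2),cv2.resize(b,None,fx=3,fy=3,interpolation=2)]))
for n in('scene0','side0'):
    p,d,P=pts(n)
    g=p.astype(int)
    box={'scene0':(150,260,195,320),'side0':(150,260,205,330)}[n]
    m=np.zeros(d.shape,bool); m[box[0]:box[1],box[2]:box[3]]=1
    k=m&(P[...,2]>190)&(P[...,2]<270)&(d>0)
    print(n,k.sum(),'high dark',np.median(P[k&(g.max(-1)<70)],0), np.argwhere(k&(g.max(-1)<70)).mean(0))
    for lo,hi in((50,70),(105,135),(165,187),(187,200),(205,265)):
        q=m&(P[...,2]>lo)&(P[...,2]<hi)&(d>0); print(lo,hi,q.sum(),P[q].mean(0).round(1),P[q].min(0).round(0),P[q].max(0).round(0))
```

```text
scene0 213 high dark [ 567.53234039 -117.8940419   238.1927658 ] [190.27464789 247.95774648]
50 70 3568 [530.  -55.8  58.4] [ 369. -278.   50.] [645. 228.  70.]
105 135 340 [497.6 -14.3 120.1] [ 439. -129.  105.] [607.  18. 135.]
165 187 435 [580.5 -53.9 178.5] [ 543. -130.  165.] [615.  23. 187.]
187 200 58 [584.2 -34.1 190.4] [ 549. -122.  187.] [609.  18. 199.]
205 265 180 [ 561.2 -115.   239.8] [ 538. -133.  207.] [579. -92. 249.]
side0 127 high dark [555.02293917 -99.85976667 236.66087613] [177.87878788 248.04545455]
50 70 2393 [502.6 -47.   61.8] [ 265. -460.   50.] [864. 135.  70.]
105 135 289 [496.7 -22.6 122.3] [ 437. -314.  105.] [846.  20. 135.]
165 187 159 [573.8 -44.3 180.6] [ 543. -126.  165.] [611.  24. 187.]
187 200 71 [582.7 -25.4 190.8] [ 542. -116.  187.] [612.  23. 199.]
205 265 87 [ 555.  -106.3  241.6] [ 537. -131.  205.] [576. -89. 253.]
```

View pics/crop0.png

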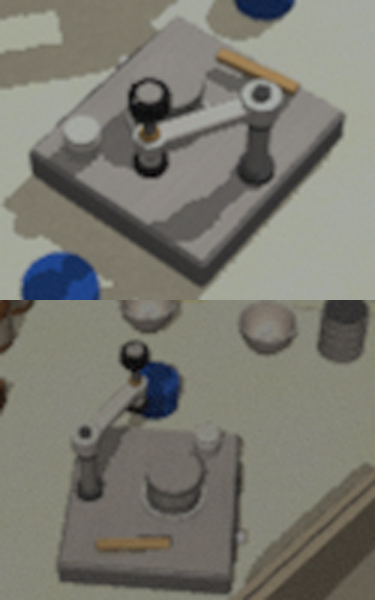

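The black knob at scene (244,188), on the bar's end, is the target. The stack is grey, and the blue look-alikes stand off the shaker at scene (284,149) and (215,254). Next I'll fit the geometry.

Run:
```python
from h import *
for n in('scene0','side0'):
    p,d,P=pts(n); g=p.astype(int)
    R=(abs(P[...,0]-530)<160)&(abs(P[...,1]+50)<170)&(d>0)
    k=R&(P[...,2]>205)&(g.max(-1)<110)&(P[...,1]<-85)
    Q=P[k]; print(n,'knob',k.sum(),'z pct',np.percentile(Q[:,2],[5,50,90,97]).round(1))
    t=Q[Q[:,2]>np.percentile(Q[:,2],90)-6]; c,ra=cv2.minEnclosingCircle(t[:,:2].astype(np.float32)); print(' top',len(t),np.round(c,1),round(ra,1),t[:,:2].mean(0).round(1),t[:,2].mean())
    l=R&(P[...,2]>110)&(P[...,2]<130)&(P[...,0]<550)&(abs(P[...,1]+10)<60)
    c,ra=cv2.minEnclosingCircle(P[l][:,:2].astype(np.float32)); print(' lid',l.sum(),np.round(c,1),round(ra,1),P[l].mean(0).round(1),np.percentile(P[l][:,2],[10,50,90]).round(1))
    a=R&(P[...,2]>176)&(P[...,2]<186); Q=P[a]
    print(' arm',a.sum(),cv2.fitLine(Q[:,:2].astype(np.float32),cv2.DIST_HUBER,0,.01,.01).ravel().round(3))
    e=R&(P[...,2]>183)&(P[...,2]<203)&(P[...,1]>-25); c,ra=cv2.minEnclosingCircle(P[e][:,:2].astype(np.float32)); print(' colhead',e.sum(),np.round(c,1),round(ra,1),P[e].mean(0).round(1))
    s=R&(P[...,2]>55)&(P[...,2]<65); Q=P[s][:,:2].astype(np.float32)
    m=s.astype(np.uint8); nn,lab,st,_=cv2.connectedComponentsWithStats(m); b=1+np.argmax(st[1:,4]); Q=P[lab==b][:,:2].astype(np.float32)
    print(' plate',len(Q),cv2.minAreaRect(Q))
```

```text
scene0 knob 141 z pct [223.5 241.4 245.2 246.6]
 top 89 [ 558.  -111.1] 21.2 [ 559.9 -113.3] 243.2679229787661
 lid 274 [477.2 -17.1] 40.6 [477.9 -12.2 120.2] [116.5 120.6 123.7]
 arm 310 [ 3.05000e-01  9.52000e-01  5.78176e+02 -5.83630e+01]
 colhead 101 [5.935e+02 3.000e-01] 22.0 [5.948e+02 2.000e-01 1.870e+02]
 plate 2592 ((507.8265686035156, -15.912261962890625), (239.786376953125, 260.7337951660156), 10.76953125)
side0 knob 79 z pct [210.5 245.3 249.5 252.9]
 top 48 [ 555.4 -110. ] 20.8 [ 555.3 -108.6] 247.49699160650826
 lid 241 [474.8 -19.5] 39.8 [474.4 -15.9 123.2] [117.1 123.8 127. ]
 arm 120 [ 3.07000e-01  9.52000e-01  5.72139e+02 -4.97160e+01]
 colhead 67 [5.874e+02 3.000e-01] 26.0 [591.8   3.1 189.4]
 plate 1399 ((504.2441101074219, -13.1568603515625), (240.8815155029297, 263.7774963378906), 10.748838424682617)
```

Run:
```python
from h import *
from scipy.spatial.transform import Rotation as Ro
s=r.sense(); R=Ro.from_euler('xyz',s['tcp_rot'],degrees=True).as_matrix(); print(R.round(3))
print('jaw az',np.degrees(np.arctan2(R[1,2],R[0,2])))
d=np.array([557,-110.5,300])-s['tool_pos']; print((R.T@d).round(1), s['tool_pos'])
```

```text
[[-0.001 -0.909  0.418]
 [-0.001  0.418  0.909]
 [-1.     0.    -0.001]]
jaw az 65.31379076996966
[ -68.9 -552.3 -467.4] [250.34118298 544.80595957 230.47031334]
```

Emit:
{"op": "servo_tool", "data": {"commands": [[[0,-7,-4,-3.4,8,0,0],[0,-7,-8,-6.8,16,0,0],[0,-7,-12,-10.2,24,0,0],[0,-7,-15.8,-13.4,32,0,0],[0,-7,-19.6,-16.6,40,0,0],[0,-7,-23.4,-19.8,48,0,0],[0,-7,-27.2,-23,56,0,0],[0,-7,-31,-26.2,64,0,0]]]}}

```text
time: 0.95
tool_pos: [410.3, 203.0, 301.2]
tcp_rot: [23.8, 90.0, 24.8]
ft_force: [1.1, -0.3, -1.0]
finger_gap: 85.6
```

Run:
```python
from h import *
from scipy.spatial.transform import Rotation as Ro
s=r.sense(); R=Ro.from_euler('xyz',s['tcp_rot'],degrees=True).as_matrix()
print('jaw az',np.degrees(np.arctan2(R[1,2],R[0,2])),s['joint_pos'].round(1),s['time'])
d=np.array([557,-110.5,300])-s['tool_pos']; print((R.T@d).round(1), s['tool_pos'])
```

```text
jaw az 1.0080296150724453 [ 19.9 -16.  100.4   0.   95.6  18.9] 0.95
[   1.2 -316.   141.2] [410.26868912 202.97310156 301.18079882]
```

Emit:
{"op": "servo_tool", "data": {"commands": [[[0,0.1,-4.2,1.9,5,0,0],[0,0.1,-8.4,3.8,10,0,0],[0,0.1,-12.6,5.7,14,0,0],[0,0.1,-16.8,7.6,19,0,0],[0,0.1,-21,9.4,19,0,0],[0,0.1,-25.2,11.3,19,0,0],[0,0.1,-29.2,13.1,19,0,0],[0,0.1,-31.6,14.1,19,0,0]]]}}

```text
time: 1.75
tool_pos: [558.7, -110.9, 299.5]
tcp_rot: [-141.9, 89.9, -159.7]
ft_force: [0.2, -0.1, -0.7]
finger_gap: 85.5
```

Run:
```python
from h import *
from scipy.spatial.transform import Rotation as Ro
s=r.sense(); R=Ro.from_euler('xyz',s['tcp_rot'],degrees=True).as_matrix()
print('jaw az',np.degrees(np.arctan2(R[1,2],R[0,2])),s['joint_pos'].round(1),s['time'],s['tool_pos'])
snap('wrist','wrist1')
p,d,P=pts('wrist1'); g=p.astype(int)
print(r.calibration('wrist')['pose'])
k=(d>0)&(np.hypot(P[...,0]-557,P[...,1]+110)<45)&(P[...,2]>200)&(P[...,2]<265)
Q=P[k];print(len(Q),np.percentile(Q[:,2],[5,50,90,97]))
t=Q[Q[:,2]>np.percentile(Q[:,2],90)-5]; print(cv2.minEnclosingCircle(t[:,:2].astype(np.float32)),t.mean(0))
```

```text
jaw az -17.806701813064077 [-16.4   1.7  84.2  -0.   94.1   1.4] 1.75 [ 558.68233819 -110.90838935  299.45932747]
[[ 9.51630504e-01 -2.95419696e-01 -8.44191149e-02  5.81922275e+02]
 [-3.07243448e-01 -9.14177120e-01 -2.64351390e-01 -4.58379743e+01]
 [ 9.20583973e-04  2.77502066e-01 -9.60724599e-01  4.41412873e+02]
 [ 0.00000000e+00  0.00000000e+00  0.00000000e+00  1.00000000e+00]]
2164 [233.50671469 244.63455088 245.85364627 246.29198013]
((556.8236083984375, -110.14974975585938), 20.75490379333496) [ 557.14832976 -108.59859784  244.68031172]
```

View pics/wrist1.png

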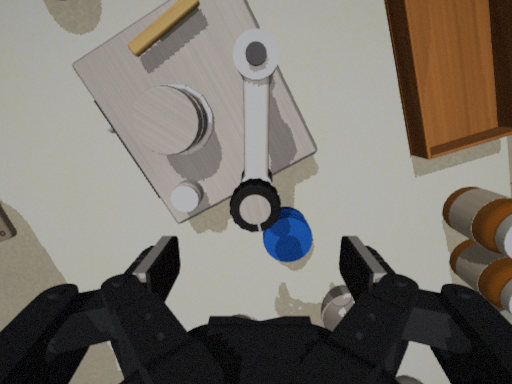

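Run:
```python
from h import *
p,d,P=pts('wrist1')
def show(nm,m):
    Q=P[m]; print(nm,len(Q),np.round(cv2.minEnclosingCircle(Q[:,:2].astype(np.float32))[0],1),round(cv2.minEnclosingCircle(Q[:,:2].astype(np.float32))[1],1),Q.mean(0).round(1))
D=d>0
show('colhead',D&(P[...,2]>184)&(P[...,2]<205)&(np.hypot(P[...,0]-594,P[...,1]-2)<40))
show('lid',D&(P[...,2]>110)&(P[...,2]<130)&(np.hypot(P[...,0]-476,P[...,1]+20)<55))
s=D&(P[...,2]>54)&(P[...,2]<66)
nn,lab,st,_=cv2.connectedComponentsWithStats(s.astype(np.uint8)); b=1+np.argmax(st[1:,4]); print(cv2.minAreaRect(P[lab==b][:,:2].astype(np.float32)))
```

```text
colhead 1867 [593.6   4.2] 20.1 [593.7   4.2 187.3]
lid 3770 [476.5 -18.3] 39.2 [478.1 -17.7 121.1]
((505.9736022949219, -13.0145263671875), (238.21804809570312, 258.204833984375), 10.625421524047852)
```

Emit:
{"op": "servo_tool", "data": {"commands": [[[0,2,0,-0.2,0,0,0],[0,4.5,0,-0.2,0,0,0],[0,6.5,0,-0.2,0,0,0],[0,8,0,-0.2,0,0,0],[0,8.3,0,-0.2,0,0,0],[60,8.3,0,-0.2,0,0,0]]], "force": 40}}

```text
time: 2.4
tool_pos: [556.1, -107.0, 217.0]
tcp_rot: [-179.8, 90.0, 162.6]
ft_force: [-0.4, -0.4, 0.3]
finger_gap: 73.4
```

Emit:
{"op": "servo_tool", "data": {"commands": [[[150,0,0,0,0,0,0],[180,0,0,0,0,0,0],[180,0,0,0,0,0,0],[180,0,0,0,0,0,0],[180,0,0,0,0,0,0]]], "force": 40}}

```text
time: 2.9
tool_pos: [557.1, -107.4, 218.8]
tcp_rot: [1.1, 89.9, -16.5]
ft_force: [-0.7, -0.3, 6.0]
finger_gap: 38.8
```

```bash
cat > plan.py <<'E'
from h import *
from scipy.spatial.transform import Rotation as Ro
def st():
    s=r.sense(); R=Ro.from_euler('xyz',s['tcp_rot'],degrees=True).as_matrix()
    print('t',s['time'],'pos',s['tool_pos'].round(1),'az',np.degrees(np.arctan2(R[1,2],R[0,2])).round(2),'q',s['joint_pos'].round(1),'F',s['ft_force'].round(2),'M',s['wrist_torque'].round(3),'gap',s['finger_gap'].round(1)); return s,R
E
python3 - <<'E'
from plan import *
s,R=st()
piv=np.array([593.8,3.7]); c=s['tool_pos'][:2]; v=c-piv
print(np.hypot(*v),np.degrees(np.arctan2(v[1],v[0])))
for a in (4,12,20,28,36,44,52,60,61.3):
    t=-np.radians(a); w=np.array([[np.cos(t),-np.sin(t)],[np.sin(t),np.cos(t)]])@v+piv-c
    print(a,(R.T@np.array([*w,0]))[1:].round(1))
E
```

```text
Traceback (most recent call last):
  File "plan.py", line 5, in st
    print('t',s['time'],'pos',s['tool_pos'].round(1),'az',np.degrees(np.arctan2(R[1,2],R[0,2])).round(2),'q',s['joint_pos'].round(1),'F',s['ft_force'].round(2),'M',s['wrist_torque'].round(3),'gap',s['finger_gap'].round(1)); return s,R
                                                                                                                                                                                                     ^^^^^^^^^^^^^^^^^^^^^
AttributeError: 'float' object has no attribute 'round'
```

```bash
sed -i "s/s\['finger_gap'\].round(1)/round(s['finger_gap'],1)/" plan.py
python3 - <<'E'
from plan import *
s,R=st()
piv=np.array([593.8,3.7]); c=s['tool_pos'][:2]; v=c-piv
print(np.hypot(*v),np.degrees(np.arctan2(v[1],v[0])))
for a in (4,12,20,28,36,44,52,60,61.3):
    t=-np.radians(a); w=np.array([[np.cos(t),-np.sin(t)],[np.sin(t),np.cos(t)]])@v+piv-c
    print(a,(R.T@np.array([*w,0]))[1:].round(1))
E
```

```text
t 2.9 pos [ 557.1 -107.4  218.8] az -17.68 q [-16.1   2.6  91.7  -0.   85.5   1.6] F [-0.73 -0.32  6.02] M [0.034 0.087 0.039] gap 38.8
117.02100448711217 -108.28514937554829
4 [ 0.4 -8.2]
12 [  2.8 -24.3]
20 [  7.5 -39.9]
28 [ 14.3 -54.8]
36 [ 23.1 -68.5]
44 [ 33.7 -80.9]
52 [ 45.9 -91.7]
60 [  59.6 -100.7]
61.3 [  61.9 -102. ]
```

Emit:
{"op": "servo_tool", "data": {"commands": [[[180,0,0.04,-0.82,4,0,0],[180,0,0.28,-2.43,12,0,0],[180,0,0.75,-3.99,20,0,0],[180,0,1.43,-5.48,28,0,0],[180,0,2.31,-6.85,36,0,0],[180,0,3.37,-8.09,44,0,0],[180,0,4.22,-8.9,49.5,0,0],[180,0,4.59,-9.17,52,0,0]]]}}

```text
time: 3.7
tool_pos: [482.7, -35.8, 218.8]
tcp_rot: [18.9, 89.9, -51.1]
ft_force: [-5.2, -3.4, 6.9]
finger_gap: 39.1
```

Run:
```python
from plan import *
s,R=st()
piv=np.array([593.8,3.7]); c=s['tool_pos'][:2]; v=c-piv
an=np.degrees(np.arctan2(v[1],v[0]))
print(np.hypot(*v),an,'remaining to home',an+169.3)
for a in (3,6,8,9,10,11,12):
    t=-np.radians(a); w=np.array([[np.cos(t),-np.sin(t)],[np.sin(t),np.cos(t)]])@v+piv-c
    print(a,(R.T@np.array([*w,0]))[1:].round(1))
```

```text
t 3.7 pos [482.7 -35.8 218.8] az -69.91 q [-1.030e+01 -1.050e+01  1.043e+02 -1.000e-01  8.620e+01  5.970e+01] F [-5.23 -3.36  6.89] M [-0.605  0.894 -0.079] gap 39.1
117.89281249763249 -160.4144643688777 remaining to home 8.885535631122309
3 [ 0.2 -6.2]
6 [  0.8 -12.3]
8 [  1.3 -16.4]
9 [  1.6 -18.4]
10 [  2.  -20.5]
11 [  2.4 -22.5]
12 [  2.8 -24.5]
```

Emit:
{"op": "servo_tool", "data": {"commands": [[[180,0,0.02,-0.62,3,0,0],[180,0,0.08,-1.23,6,0,0],[180,0,0.13,-1.64,8,0,0],[180,0,0.16,-1.84,9,0,0],[180,0,0.16,-1.84,9,0,0]]]}}

```text
time: 4.2
tool_pos: [477.9, -18.3, 218.8]
tcp_rot: [12.0, 89.9, -66.7]
ft_force: [-5.9, -2.3, 9.4]
finger_gap: 38.8
```

Run:
```python
from plan import *
s,R=st()
piv=np.array([593.8,3.7]); c=s['tool_pos'][:2]; v=c-piv
print(np.hypot(*v),np.degrees(np.arctan2(v[1],v[0])))
print('F tool',R.T@s['ft_force'])
```

```text
t 4.2 pos [477.9 -18.3 218.8] az -78.74 q [-8.30e+00 -1.14e+01  1.05e+02 -1.00e-01  8.63e+01  7.05e+01] F [-5.93 -2.28  9.42] M [-0.402  1.078 -0.234] gap 38.8
117.9697716798728 -169.2743163422538
F tool [-9.42010327 -6.2574535   1.09080993]
```

Emit:
{"op": "servo_tool", "data": {"commands": [[[180,0,0.0,-0.1,0.5,0,0],[180,0,0,-0.2,1,0,0],[180,0,0.01,-0.3,1.5,0,0],[180,0,0.01,-0.3,1.5,0,0]]]}}

```text
time: 4.6
tool_pos: [477.7, -17.1, 218.7]
tcp_rot: [3.1, 89.7, -77.1]
ft_force: [-4.7, -10.1, 7.6]
finger_gap: 38.4
```

Run:
```python
from plan import *
s,R=st()
piv=np.array([593.8,3.7]); c=s['tool_pos'][:2]; v=c-piv
print(np.hypot(*v),np.degrees(np.arctan2(v[1],v[0])))
print('F tool',R.T@s['ft_force'])
```

```text
t 4.6 pos [477.7 -17.1 218.7] az -80.26 q [ -8.  -11.5 105.1  -0.2  86.3  72.3] F [ -4.69 -10.14   7.58] M [-1.659  0.839  0.099] gap 38.4
117.98995469887811 -169.8531165272469
F tool [-7.54078287 -6.33409788  9.23488654]
```

Emit:
{"op": "servo_tool", "data": {"commands": [[[180,0,0,0.2,-1,0,0],[0,0,0,0.2,-1,0,0],[0,0,0,0.2,-1,0,0],[0,0,0,0.2,-1,0,0],[0,-3,0,0.2,-1,0,0],[0,-6,0,0.2,-1,0,0],[0,-8,0,0.2,-1,0,0],[0,-8,0,0.2,-1,0,0]]]}}

```text
time: 5.4
tool_pos: [479.4, -16.8, 300.8]
tcp_rot: [72.0, 89.7, -7.2]
ft_force: [0.9, 1.2, 1.2]
finger_gap: 85.3
```

Emit:
{"op": "servo_tool", "data": {"commands": [[[0,0,0,0,-8,0,0],[0,0,0,0,-16,0,0],[0,0,0,0,-24,0,0],[0,0,0,0,-32,0,0],[0,0,0,0,-40,0,0],[0,0,0,0,-48,0,0],[0,0,0,0,-56,0,0],[0,0,0,0,-64,0,0]]]}}

```text
time: 6.2
tool_pos: [477.4, -16.6, 295.7]
tcp_rot: [-175.2, 89.9, 170.0]
ft_force: [-1.0, 1.0, -0.5]
finger_gap: 85.3
```

Emit:
{"op": "servo_tool", "data": {"commands": [[[0,0,0,0,-8,0,0],[0,0,0,0,-16,0,0],[0,0,0,0,-24,0,0],[0,0,0,0,-32,0,0],[0,0,0,0,-40,0,0],[0,0,0,0,-48,0,0],[0,0,0,0,-56,0,0],[0,0,0,0,-64,0,0]]]}}

```text
time: 7.0
tool_pos: [477.4, -16.6, 295.7]
tcp_rot: [120.3, 89.9, 169.5]
ft_force: [-0.0, 0.0, 0.8]
finger_gap: 85.6
```

Emit:
{"op": "servo_tool", "data": {"commands": [[[0,0,0,0,-8,0,0],[0,0,0,0,-16,0,0],[0,0,0,0,-24,0,0],[0,0,0,0,-32,0,0],[0,0,0,0,-40,0,0],[0,0,0,0,-48,0,0],[0,0,0,0,-56,0,0],[0,0,0,0,-62,0,0]]]}}

```text
time: 7.8
tool_pos: [477.4, -16.6, 295.7]
tcp_rot: [57.5, 89.9, 168.7]
ft_force: [0.2, 0.1, 0.9]
finger_gap: 85.6
```

Emit:
{"op": "servo_tool", "data": {"commands": [[[0,0,0,0,0,0,0],[0,0,0,0,0,0,0],[0,0,0,0,0,0,0]]]}}

```text
time: 8.1
tool_pos: [477.7, -16.7, 296.7]
tcp_rot: [58.0, 90.0, 168.7]
ft_force: [-0.4, -0.5, -0.9]
finger_gap: 85.3
```

Run:
```python
from plan import *
s,R=st()
snap('wrist','wrist2'); snap('scene','scene2'); snap('side','side2')
for n in('wrist2','scene2','side2'):
    p,d,P=pts(n); D=d>0
    def show(nm,m):
        Q=P[m]
        if len(Q)<5: print(nm,'none'); return
        c,ra=cv2.minEnclosingCircle(Q[:,:2].astype(np.float32)); print(n,nm,len(Q),np.round(c,1),round(ra,1),Q.mean(0).round(1),np.percentile(Q[:,2],[50,90,97]).round(1))
    near=np.hypot(P[...,0]-476,P[...,1]+18)
    k=D&(P[...,2]>200)&(P[...,2]<258)&(near<30); show('knob',k)
    q=P[k][:,2]
    if len(q)>5: show('knobtop',k&(P[...,2]>np.percentile(q,90)-5))
    show('col',D&(P[...,2]>184)&(P[...,2]<205)&(np.hypot(P[...,0]-594,P[...,1]-3)<30))
    show('lid',D&(P[...,2]>112)&(P[...,2]<128)&(near<50))
st()
```

```text
t 8.1 pos [477.7 -16.7 296.7] az 110.68 q [  -8.2  -12.7   98.     0.    94.7 -118.8] F [-0.36 -0.48 -0.92] M [-0.005 -0.025 -0.028] gap 85.3
wrist2 knob 2249 [476.1 -17.8] 20.9 [473.5 -18.6 243.6] [244.6 245.8 246.2]
wrist2 knobtop 2042 [476.1 -17.8] 20.8 [474.8 -18.2 244.7] [244.8 245.8 246.3]
wrist2 col 945 [593.6   4.8] 20.5 [592.    4.6 187.6] [186.4 192.2 192.8]
wrist2 lid 1823 [474.2 -17.5] 39.3 [463.5 -21.4 121.2] [121.6 122.6 123. ]
scene2 knob 170 [477.4 -20.1] 22.8 [480.4 -24.2 238.4] [241.9 246.5 247.4]
scene2 knobtop 91 [478.1 -22.3] 21.8 [477.6 -21.3 244.5] [244.2 247.1 247.9]
scene2 col 91 [590.6  -2.3] 24.5 [5.953e+02 1.000e-01 1.879e+02] [187.1 192.  193.2]
scene2 lid 250 [477. -22.] 40.5 [484.5 -31.4 119.8] [120.  123.7 124.8]
side2 knob 90 [473.9 -18.1] 21.5 [473.5 -12.9 241.7] [245.  249.8 251.8]
side2 knobtop 46 [475.5 -18.7] 19.9 [475.1 -15.8 248. ] [247.4 251.4 252.2]
side2 col 65 [589.6   1.2] 23.0 [591.4   3.7 189.8] [189.2 194.6 197.2]
side2 lid 160 [475.7 -19.4] 40.6 [471.3  -8.7 122.8] [123.5 126.8 127.7]
t 8.25 pos [477.8 -16.8 297.1] az 110.75 q [  -8.2  -12.7   98.    -0.    94.7 -118.9] F [-0.77  0.33 -0.89] M [0.003 0.004 0.008] gap 85.6
```

View pics/wrist2.png

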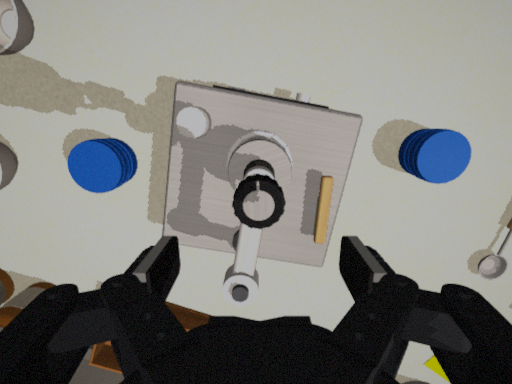

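Emit:
{"op": "servo_tool", "data": {"commands": [[[105,0,0.2,-0.05,0,0,0],[105,2,0.2,-0.05,0,0,0],[105,4,0.2,-0.05,0,0,0],[105,6,0.2,-0.05,0,0,0],[105,7.5,0.2,-0.05,0,0,0],[105,7.9,0.2,-0.05,0,0,0],[105,7.9,0.2,-0.05,0,0,0]]]}}

```text
time: 8.95
tool_pos: [475.8, -18.0, 217.9]
tcp_rot: [62.2, 89.9, 173.0]
ft_force: [0.0, -0.0, 1.0]
finger_gap: 50.1
```

Run:
```python
from plan import *
s,_=st(); print(s['joint_efforts'])
```

```text
t 8.95 pos [475.8 -18.  217.9] az 110.81 q [  -8.3  -11.6  105.3   -0.    86.4 -119.1] F [ 0.03 -0.02  0.98] M [-0.024  0.004  0.031] gap 50.1
[-1.25317721e-02 -3.86375034e+01 -4.89748693e+01 -1.32650210e-03
 -1.85232991e-01  3.25742236e-03]
```

Emit:
{"op": "servo_tool", "data": {"commands": [[[180,0,0,0,0,0,0],[180,0,0,0,0,0,0],[180,0,0,0,0,0,0],[180,0,0,0,0,0,0]]]}}

```text
time: 9.35
tool_pos: [476.6, -18.1, 219.3]
tcp_rot: [-121.3, 89.9, -10.5]
ft_force: [-1.4, -0.0, 4.7]
finger_gap: 38.6
```

Run:
```python
from plan import *
s,_=st(); print(s['joint_efforts'])
```

```text
t 9.35 pos [476.6 -18.1 219.3] az 110.82 q [  -8.3  -11.7  105.2   -0.    86.4 -119.2] F [-1.36 -0.03  4.72] M [-0.002  0.391  0.057] gap 38.6
[ -0.07690059 -37.08951116 -48.17528129   0.06599568  -0.79237584
   0.0647197 ]
```

Emit:
{"op": "servo_tool", "data": {"commands": [[[180,0.073,0,0,7,0,0],[180,0.147,0,0,14,0,0],[180,0.22,0,0,21,0,0],[180,0.293,0,0,28,0,0]]]}}

```text
time: 9.75
tool_pos: [476.6, -18.3, 216.4]
tcp_rot: [-110.3, 89.9, -27.8]
ft_force: [-3.9, -1.9, 5.0]
finger_gap: 38.8
```

Run:
```python
from plan import *
s,_=st(); print(s['joint_efforts'])
```

```text
t 9.75 pos [476.6 -18.3 216.4] az 82.53 q [ -8.3 -11.6 105.5  -0.   86.1 -90.9] F [-3.91 -1.85  4.99] M [-0.291  0.445  0.12 ] gap 38.8
[  0.7586184  -36.9393003  -47.95709968   0.80262076  -0.80020342
  -2.39501461]
```

Emit:
{"op": "servo_tool", "data": {"commands": [[[180,0.042,0,0,4,0,0],[180,0.084,0,0,8,0,0],[180,0.126,0,0,12,0,0],[180,0.168,0,0,16,0,0]]]}}

```text
time: 10.15
tool_pos: [476.5, -18.8, 214.7]
tcp_rot: [-121.0, 89.9, -54.4]
ft_force: [-3.7, -4.4, 5.9]
finger_gap: 38.5
```

Run:
```python
from plan import *
s,_=st(); print(s['joint_efforts'])
```

```text
t 10.15 pos [476.5 -18.8 214.7] az 66.63 q [-8.400e+00 -1.160e+01  1.056e+02 -1.000e-01  8.590e+01 -7.500e+01] F [-3.67 -4.4   5.9 ] M [-0.636  0.598  0.123] gap 38.5
[  1.79885264 -36.8149209  -47.9756391    1.57164764  -1.03876915
  -1.30397301]
```

Emit:
{"op": "servo_tool", "data": {"commands": [[[180,0.042,0,0,4,0,0],[180,0.084,0,0,8,0,0],[180,0.126,0,0,12,0,0]]]}}

```text
time: 10.45
tool_pos: [476.3, -19.2, 213.4]
tcp_rot: [-127.5, 89.9, -72.8]
ft_force: [-4.2, -6.3, 6.9]
finger_gap: 38.8
```

Run:
```python
from plan import *
s,_=st(); print(s['joint_efforts'])
```

```text
t 10.45 pos [476.3 -19.2 213.4] az 54.62 q [-8.400e+00 -1.150e+01  1.057e+02 -1.000e-01  8.580e+01 -6.300e+01] F [-4.16 -6.31  6.89] M [-0.92   0.763  0.109] gap 38.8
[  2.58471228 -36.63797021 -48.0862999    2.19029389  -1.397084
  -1.30305827]
```

```bash
cat > avg.py <<'E'
from plan import *
a=[];e=[]
for i in range(6):
    s=r.sense(); a.append(np.r_[s['ft_force'],s['wrist_torque'],s['tool_pos']]); e.append(s['joint_efforts'][5])
    if i<5: r.snapshot('wrist')
a=np.array(a); st()
print('avg F,M,pos',a[1:].mean(0).round(3),'Mz',a[:,5].round(3),'e6',np.round(e,3))
m=a[:,5].mean();print('Mz+.006*Fz',(m+.006*a[:,2].mean()).round(4))
E
python3 avg.py
```

```text
t 10.7 pos [476.3 -19.2 213.4] az 54.76 q [-8.400e+00 -1.150e+01  1.057e+02 -1.000e-01  8.580e+01 -6.310e+01] F [-3.99 -4.19  5.29] M [-0.801  0.71  -0.159] gap 38.9
avg F,M,pos [-4.32200e+00 -5.10200e+00  6.02600e+00 -8.39000e-01  7.39000e-01
 -1.55000e-01  4.76307e+02 -1.91820e+01  2.13421e+02] Mz [ 0.109  0.022 -0.195 -0.213 -0.229 -0.159] e6 [-1.303 -0.816  0.923  0.19  -0.106 -0.189]
Mz+.006*Fz -0.0735
```

Emit:
{"op": "servo_tool", "data": {"commands": [[[180,0.042,0,-0.05,4,0,0],[180,0.084,0,-0.1,8,0,0],[180,0.126,0,-0.1,12,0,0]]]}}

```text
time: 11.0
tool_pos: [476.0, -19.6, 212.2]
tcp_rot: [-92.1, 89.9, -49.5]
ft_force: [-3.4, -2.8, 6.5]
finger_gap: 38.7
```

```bash
python3 avg.py
```

```text
t 11.25 pos [475.9 -19.6 212.2] az 42.78 q [-8.500e+00 -1.160e+01  1.059e+02 -1.000e-01  8.560e+01 -5.120e+01] F [-3.67 -3.23  4.95] M [-0.538  0.552 -0.243] gap 38.9
avg F,M,pos [-3.02500e+00 -3.33300e+00  5.34200e+00 -5.57000e-01  5.52000e-01
 -1.58000e-01  4.75944e+02 -1.96290e+01  2.12181e+02] Mz [ 0.195  0.015 -0.18  -0.198 -0.185 -0.243] e6 [-1.327 -0.828  0.919  0.188 -0.108 -0.19 ]
Mz+.006*Fz -0.0661
```

Emit:
{"op": "servo_tool", "data": {"commands": [[[180,0.042,0,0,4,0,0],[180,0.084,0,0,8,0,0]]]}}

```text
time: 11.45
tool_pos: [475.8, -19.8, 211.3]
tcp_rot: [-102.6, 89.9, -68.0]
ft_force: [-5.2, -4.6, 5.7]
finger_gap: 38.4
```

```bash
python3 avg.py
```

```text
t 11.7 pos [475.8 -19.8 211.3] az 34.77 q [-8.500e+00 -1.160e+01  1.059e+02 -1.000e-01  8.560e+01 -4.320e+01] F [-4.4  -4.09  5.92] M [-0.631  0.75  -0.25 ] gap 38.8
avg F,M,pos [-4.81800e+00 -4.25100e+00  6.05800e+00 -6.58000e-01  7.63000e-01
 -2.01000e-01  4.75748e+02 -1.97880e+01  2.11327e+02] Mz [ 0.116 -0.028 -0.232 -0.203 -0.29  -0.25 ] e6 [-1.42  -0.851  0.913  0.187 -0.109 -0.191]
Mz+.006*Fz -0.1119
```

Create lg.py:
```python
from plan import *
import json,os
s=r.sense(); R=Ro.from_euler('xyz',s['tcp_rot'],degrees=True).as_matrix()
az=np.degrees(np.arctan2(R[1,2],R[0,2])); k=2.75+np.radians(110.82-az)
F=s['ft_force'];m=s['wrist_torque'][2]
open('log.txt','a').write('%.3f %.4f %.3f %.3f %.2f %.3f\n'%(s['time'],k,m,m+.006*F[2],F[2],s['joint_efforts'][5]))
print('k %.3f Mz %.3f corr %.3f e6 %.3f F'%(k,m,m+.006*F[2],s['joint_efforts'][5]),F.round(1),'z',s['tool_pos'][2].round(1))
```

```text
(no output)
```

Emit:
{"op": "servo_tool", "data": {"commands": [[[180,0.031,0,-0.08,3,0,0]]]}}

```text
time: 11.8
tool_pos: [475.5, -20.0, 211.1]
tcp_rot: [-70.0, 89.9, -38.3]
ft_force: [-0.6, -2.1, 5.0]
finger_gap: 39.0
```

```bash
python3 lg.py
```

```text
k 4.129 Mz 0.128 corr 0.158 e6 -1.734 F [-0.6 -2.1  5. ] z 211.1
```

Emit:
{"op": "servo_tool", "data": {"commands": [[[180,0.031,0,0,3,0,0]]]}}

```text
time: 11.9
tool_pos: [475.4, -20.0, 210.7]
tcp_rot: [-67.1, 89.9, -38.4]
ft_force: [-2.4, -3.8, 5.6]
finger_gap: 38.4
```

```bash
python3 lg.py
```

```text
k 4.184 Mz 0.145 corr 0.178 e6 -1.045 F [-2.4 -3.8  5.6] z 210.7
```

Emit:
{"op": "servo_tool", "data": {"commands": [[[180,0.031,0,0,3,0,0]]]}}

```text
time: 12.0
tool_pos: [475.4, -20.0, 210.4]
tcp_rot: [-69.7, 89.9, -44.0]
ft_force: [-2.3, -3.0, 6.0]
finger_gap: 38.7
```

```bash
python3 lg.py
```

```text
k 4.236 Mz 0.122 corr 0.158 e6 -0.949 F [-2.3 -3.   6. ] z 210.4
```

Emit:
{"op": "servo_tool", "data": {"commands": [[[180,0.031,0,0,3,0,0]]]}}

```text
time: 12.1
tool_pos: [475.3, -20.1, 210.1]
tcp_rot: [-75.4, 89.9, -52.7]
ft_force: [-2.3, -3.0, 6.5]
finger_gap: 38.9
```

```bash
python3 lg.py
```

```text
k 4.288 Mz 0.175 corr 0.214 e6 -0.944 F [-2.3 -3.   6.5] z 210.1
```

Emit:
{"op": "servo_tool", "data": {"commands": [[[180,0.031,0,0,3,0,0]]]}}

```text
time: 12.2
tool_pos: [475.2, -20.0, 209.8]
tcp_rot: [-78.6, 89.9, -58.9]
ft_force: [-4.1, -2.9, 6.5]
finger_gap: 38.6
```

```bash
python3 lg.py
```

```text
k 4.341 Mz 0.134 corr 0.173 e6 -0.944 F [-4.1 -2.9  6.5] z 209.8
```

Emit:
{"op": "servo_tool", "data": {"commands": [[[180,0.031,0,0,3,0,0]]]}}

```text
time: 12.3
tool_pos: [475.1, -20.1, 209.5]
tcp_rot: [-83.2, 89.9, -66.5]
ft_force: [-5.8, -4.0, 6.6]
finger_gap: 38.6
```

```bash
python3 lg.py
```

```text
k 4.393 Mz 0.237 corr 0.276 e6 -0.945 F [-5.8 -4.   6.6] z 209.5
```

Emit:
{"op": "servo_tool", "data": {"commands": [[[180,0.031,0,-0.03,3,0,0]]]}}

```text
time: 12.4
tool_pos: [474.9, -20.1, 209.2]
tcp_rot: [-71.0, 89.9, -57.3]
ft_force: [-3.2, -4.2, 6.0]
finger_gap: 38.6
```

```bash
python3 lg.py
```

```text
k 4.445 Mz 0.132 corr 0.168 e6 -0.934 F [-3.2 -4.2  6. ] z 209.2
```

Emit:
{"op": "servo_tool", "data": {"commands": [[[180,0.031,0,-0.03,3,0,0]]]}}

```text
time: 12.5
tool_pos: [474.8, -20.2, 208.9]
tcp_rot: [-58.7, 89.9, -48.0]
ft_force: [-1.8, -2.7, 5.2]
finger_gap: 38.8
```

```bash
python3 lg.py
```

```text
k 4.498 Mz 0.153 corr 0.184 e6 -0.938 F [-1.8 -2.7  5.2] z 208.9
```

Emit:
{"op": "servo_tool", "data": {"commands": [[[180,0.031,0,0,3,0,0]]]}}

```text
time: 12.6
tool_pos: [474.7, -20.2, 208.5]
tcp_rot: [-59.2, 89.9, -51.5]
ft_force: [-2.5, -4.5, 7.6]
finger_gap: 38.9
```

```bash
python3 lg.py
```

```text
k 4.550 Mz 0.109 corr 0.154 e6 -0.946 F [-2.5 -4.5  7.6] z 208.5
```

Emit:
{"op": "servo_tool", "data": {"commands": [[[180,0.031,0,0,3,0,0]]]}}

```text
time: 12.7
tool_pos: [474.6, -20.2, 208.3]
tcp_rot: [-62.5, 89.9, -57.8]
ft_force: [-5.0, -3.7, 6.4]
finger_gap: 38.5
```

```bash
python3 lg.py
```

```text
k 4.602 Mz 0.229 corr 0.267 e6 -0.903 F [-5.  -3.7  6.4] z 208.3
```

Emit:
{"op": "servo_tool", "data": {"commands": [[[180,0.031,0,0,3,0,0]]]}}

```text
time: 12.8
tool_pos: [474.5, -20.2, 208.0]
tcp_rot: [-64.3, 89.9, -62.6]
ft_force: [-4.6, -3.3, 7.5]
finger_gap: 38.7
```

```bash
python3 lg.py
```

```text
k 4.655 Mz 0.200 corr 0.245 e6 -0.899 F [-4.6 -3.3  7.5] z 208.0
```

Emit:
{"op": "servo_tool", "data": {"commands": [[[180,0.031,0,0,3,0,0]]]}}

```text
time: 12.9
tool_pos: [474.4, -20.2, 207.7]
tcp_rot: [-69.3, 89.9, -70.6]
ft_force: [-5.1, -3.3, 8.4]
finger_gap: 38.8
```

```bash
python3 lg.py
```

```text
k 4.707 Mz 0.166 corr 0.216 e6 -0.894 F [-5.1 -3.3  8.4] z 207.7
```

The joint-6 effort steps by about 0.037 N m at k≈4.58, which matches the 6 N first-touch prediction. Vision predicted k≈4.75. The target is therefore about 0.5 rad further, at k≈5.08.

Emit:
{"op": "servo_tool", "data": {"commands": [[[180,0.03,0,-0.03,3,0,0]]]}}

```text
time: 13.0
tool_pos: [474.3, -20.2, 207.4]
tcp_rot: [-56.7, 89.9, -61.0]
ft_force: [-4.0, -3.3, 6.5]
finger_gap: 39.0
```

```bash
python3 lg.py
```

```text
k 4.760 Mz 0.215 corr 0.254 e6 -0.882 F [-4.  -3.3  6.5] z 207.4
```

Emit:
{"op": "servo_tool", "data": {"commands": [[[180,0.03,0,-0.03,3,0,0]]]}}

```text
time: 13.1
tool_pos: [474.1, -20.2, 207.1]
tcp_rot: [-43.5, 89.9, -50.8]
ft_force: [-3.4, -2.9, 6.4]
finger_gap: 38.6
```

```bash
python3 lg.py
```

```text
k 4.812 Mz 0.192 corr 0.230 e6 -0.877 F [-3.4 -2.9  6.4] z 207.1
```

Emit:
{"op": "servo_tool", "data": {"commands": [[[180,0.03,0,0,3,0,0]]]}}

```text
time: 13.2
tool_pos: [474.1, -20.2, 206.8]
tcp_rot: [-42.8, 89.9, -53.1]
ft_force: [-3.8, -3.8, 6.8]
finger_gap: 39.3
```

```bash
python3 lg.py
```

```text
k 4.864 Mz 0.195 corr 0.236 e6 -0.874 F [-3.8 -3.8  6.8] z 206.8
```

Emit:
{"op": "servo_tool", "data": {"commands": [[[180,0.03,0,0,3,0,0]]]}}

```text
time: 13.3
tool_pos: [473.9, -20.2, 206.5]
tcp_rot: [-49.1, 89.9, -62.4]
ft_force: [-4.5, -2.6, 7.8]
finger_gap: 38.4
```

```bash
python3 lg.py
```

```text
k 4.917 Mz 0.261 corr 0.308 e6 -0.867 F [-4.5 -2.6  7.8] z 206.5
```

Emit:
{"op": "servo_tool", "data": {"commands": [[[180,0.03,0,0,3,0,0]]]}}

```text
time: 13.4
tool_pos: [473.9, -20.1, 206.2]
tcp_rot: [-50.3, 89.9, -66.6]
ft_force: [-5.1, -2.1, 8.2]
finger_gap: 38.7
```

```bash
python3 lg.py
```

```text
k 4.969 Mz 0.233 corr 0.283 e6 -0.861 F [-5.1 -2.1  8.2] z 206.2
```

Emit:
{"op": "servo_tool", "data": {"commands": [[[180,0.03,0,0,3,0,0]]]}}

```text
time: 13.5
tool_pos: [473.8, -20.1, 205.9]
tcp_rot: [-53.1, 89.9, -72.5]
ft_force: [-5.0, -3.4, 7.6]
finger_gap: 38.9
```

```bash
python3 lg.py
```

```text
k 5.021 Mz 0.256 corr 0.301 e6 -0.855 F [-5.  -3.4  7.6] z 205.9
```

Emit:
{"op": "servo_tool", "data": {"commands": [[[180,0.03,0,0,3,0,0]]]}}

```text
time: 13.6
tool_pos: [473.7, -20.1, 205.6]
tcp_rot: [-59.1, 89.9, -81.5]
ft_force: [-7.0, -2.8, 8.4]
finger_gap: 38.7
```

```bash
python3 lg.py
```

```text
k 5.074 Mz 0.245 corr 0.295 e6 -0.849 F [-7.  -2.8  8.4] z 205.6
```

Emit:
{"op": "servo_tool", "data": {"commands": [[[180,0,0,0,0,0,0],[180,0,0,0,0,0,0],[180,0,0,0,0,0,0]]]}}

```text
time: 13.9
tool_pos: [473.7, -20.1, 205.6]
tcp_rot: [-57.7, 89.9, -79.9]
ft_force: [-5.7, -2.7, 8.6]
finger_gap: 38.7
```

```bash
python3 lg.py; python3 -c "
from plan import *
st()"
```

```text
k 5.072 Mz -0.129 corr -0.077 e6 -0.117 F [-5.7 -2.7  8.6] z 205.6
t 13.9 pos [473.7 -20.1 205.6] az -22.22 q [-8.600e+00 -1.170e+01  1.066e+02 -1.000e-01  8.500e+01  1.360e+01] F [-5.66 -2.71  8.64] M [-0.395  1.03  -0.129] gap 38.7
```

Emit:
{"op": "servo_tool", "data": {"commands": [[[120,0,0,0,0,0,0],[60,0,0,0,0,0,0],[0,0,0,0,0,0,0],[0,0,0,0,0,0,0],[0,-2,0,0,0,0,0],[0,-5,0,0,0,0,0],[0,-9,0,0,0,0,0],[0,-9.5,0,0,0,0,0]]]}}

```text
time: 14.7
tool_pos: [475.8, -19.7, 305.0]
tcp_rot: [13.9, 89.5, -8.2]
ft_force: [-0.4, 0.4, 1.6]
finger_gap: 85.9
```

Emit:
{"op": "servo_tool", "data": {"commands": [[[0,0,0,0,0,0,0],[0,0,0,0,0,0,0]]]}}

```text
time: 14.9
tool_pos: [473.5, -19.3, 298.3]
tcp_rot: [-166.4, 89.9, 171.4]
ft_force: [0.6, 0.1, -0.4]
finger_gap: 85.2
```

Run:
```python
from plan import *
s,R=st()
snap('wrist','wrist3'); snap('scene','scene3'); snap('side','side3')
for n in('wrist3','scene3','side3'):
    p,d,P=pts(n); D=d>0
    def show(nm,m):
        Q=P[m]
        if len(Q)<5: print(nm,'none'); return
        c,ra=cv2.minEnclosingCircle(Q[:,:2].astype(np.float32)); print(n,nm,len(Q),np.round(c,1),round(ra,1),Q.mean(0).round(1),np.percentile(Q[:,2],[50,90,97]).round(1))
    near=np.hypot(P[...,0]-476,P[...,1]+18)
    k=D&(P[...,2]>195)&(P[...,2]<258)&(near<30); show('knob',k)
    q=P[k][:,2]
    if len(q)>5: show('knobtop',k&(P[...,2]>np.percentile(q,90)-5))
    show('lid',D&(P[...,2]>112)&(P[...,2]<128)&(near<50))
for n in('scene','side'):
    a=cv2.imread(f'pics/{n}0.png');b=cv2.imread(f'pics/{n}3.png')
    sl=(slice(155,255),slice(195,320))
    cv2.imwrite(f'pics/cmp_{n}.png',np.vstack([cv2.resize(x[sl],None,fx=3,fy=3,interpolation=2) for x in(a,b)]))
```

```text
t 14.9 pos [473.5 -19.3 298.3] az -22.18 q [ -8.5 -13.3  98.4   0.   95.   13.6] F [ 0.56  0.09 -0.43] M [ 0.002 -0.035  0.067] gap 85.2
wrist3 knob 1943 [475.8 -18. ] 20.8 [476.7 -15.5 229.8] [230.8 232.  232.5]
wrist3 knobtop 1762 [475.7 -18. ] 20.7 [476.1 -16.7 230.9] [230.9 232.1 232.5]
wrist3 lid 1329 [476.2 -17.2] 38.7 [4.740e+02 4.000e-01 1.212e+02] [121.6 122.6 123.2]
scene3 knob 161 [476.5 -21.9] 22.0 [480.4 -23.4 226.1] [228.6 232.5 233.2]
scene3 knobtop 93 [477.  -20.8] 20.8 [478.2 -20.1 230.6] [230.2 232.8 233.8]
scene3 lid 252 [476.5 -21.3] 40.1 [483.3 -30.8 120.4] [120.4 125.4 126.8]
side3 knob 95 [476.  -17.7] 22.9 [474.1 -14.1 230.4] [232.1 236.8 237.9]
side3 knobtop 51 [474.8 -17.6] 20.2 [473.6 -18.  234.8] [234.4 237.5 239.4]
side3 lid 153 [475.  -17.1] 39.6 [472.7 -10.1 123. ] [124.  126.6 127.2]
```

View pics/wrist3.png

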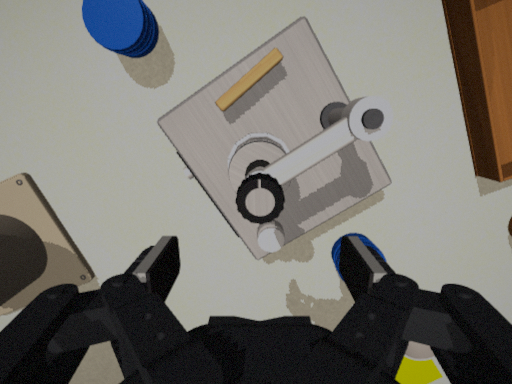

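View pics/side3.png

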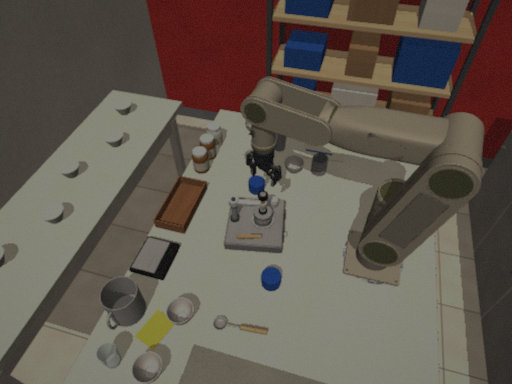

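View pics/cmp_side.png

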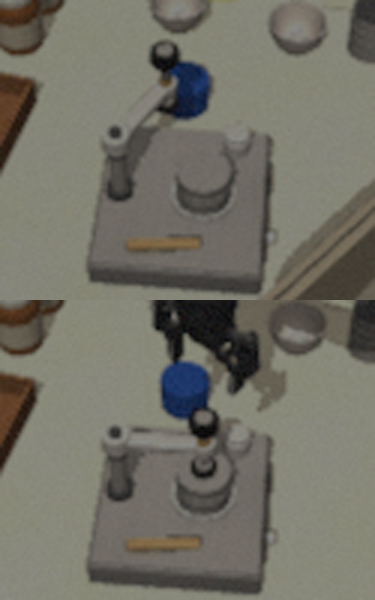

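```bash
python3 -c "
from bench import r
print(r.hand_in(), r.sense()['time'])"
```

```text
the job is handed in; nothing more can be done
the job is handed in; nothing more can be done
```

The clamp arm is home over the sieve stack and the knob is screwed down to an estimated 18 N. The job is handed in, at about 15 s on the robot's clock.

- **Swing:** I gripped the knob and swung the arm about 61° home, turning the hand with it. The stop resisted with about 9 N, and the knob's axis ended over the nest near (476, -18).
- **Tightening:** I gripped the knob again and turned it 133° (2.32 rad) clockwise, sinking along with it. Joint 6's effort jumped by about 0.037 N m at a knob angle of about 4.58 rad, which matches the 6 N first touch. I stopped at 5.07 rad, about 0.49 rad later.
- **Last checks:**
  - The knob sank 13.9 mm, which is what 2.32 rad should give, so the grip did not slip.
  - The knob and arm stayed home after release, and the stack was still seated in its nest.
  - The brush and tin looked unmoved. I did not measure the other things on the bench again.
  - The gripper was clear of the knob by more than 50 mm.
- **Disagreements:** The camera estimate put first touch at about 4.75 rad, roughly 0.17 rad later than the torque step. I went by the torque step. If the camera were right, the clamping force would be about 14 N, still within 12 to 24 N. Single wrist torque readings were noisy (about ±0.03 N m), but their average rose at the same place.

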